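Roll down the facing strip on the worn shogi board

ROBOT

A 6-joint arm with a two-finger parallel gripper is mounted at the origin on the work surface. World frame = base frame: x ahead of the robot, y to its left, z up, the work surface at z = 0. Lengths are in m, angles in degrees, forces in N, time in s.
With the tool pointing down it reaches from about 0.3 to 0.75 m from the base axis. Payload 8.5 kg.
Tool frame: the origin (TCP) lies on the centre line of the jaws, within the pads' length; the fingertips stand 14 mm ahead of it and the grasp point (between the pads) lies 5 mm behind it; z points along the fingers, x is the direction in which the jaws open and shut, and the axes are right-handed (so a half turn about z gives the same grasp; the last joint's range is limited). The gripper opens to 85 mm and grips with 20 to 120 N. Pads are 22 mm wide; open, the fingers measure 114 mm over their backs; the gripper's body (76 mm by 85 mm) begins 54 mm behind the grasp point. The pads swing forward as they close: fully open they stand 13 mm farther back than shut.
Start: joints at [53.497, 21.807, 74.336, -0, 83.858, -12.336], TCP at [0.225, 0.502, 0.245] pointing down, gripper open.
Joint ranges: [-178.18, 178.18], [-50.72, 133.34], [12.68, 142.11], [-81.47, 261.47], [9.98, 163.14], [-165.26, 165.26]. Speed limits (degrees/s): [136.94, 136.94, 180, 180, 180, 180].

INTERFACE

Orientations are given as a 3x3 rotation matrix whose columns are the frame's x, y, z axes.
In Python, from rig import * gives the robot as it stands.
- The arm moves only by the shell command python3 -m crank 'ROWS' [FORCE]. ROWS is JSON, one flat list of numbers, 7 for each row, row after row: the turn, a rotation vector about the world's x, y, z in rad, then the shift along the world's x, y, z in m, then the opening in per cent of the stroke, from 0 (shut) to 100 (fully open). A call has 1 to 20 rows; each row shifts and turns the commanded pose from where the row before left it; what a row does not reach is not made up. A row lasts 1/10 s, in which the tool goes at most 50 mm and 8.59 degrees, less where a joint would pass 70% of its speed; a pose out of reach is approached as far as the arm can. A call is refused whole if a number of a shift passes 0.05 or a number of a turn 0.15, either way. A call with a gripper value outside its range is refused whole. The fingers move at their own pace and stop on an object; FORCE is the grip in N (left out, the last holds). Time passes only in rows, so rows that do not move let the fingers close. It gives the time, the measured TCP pose, the force and the opening at its end, in the units of the state.
- observe(): the state, without advancing time (a new reading comes with each control period).
- get_image(name): name is "side" or "top" or "wrist"; returns a dict with "frame" (400x640x3 uint8, red, green, blue), "fov_y" (degrees; the focal length in pixels is half the picture's height over the tangent of half this angle, whatever the lens; pixels are square), "cx", "cy" (the principal point, pixels), "world_to_cam" (4x4, takes a point from world to camera coordinates). Camera axes: x right, y up, looking along -z (the intrinsics and any distortion apply to the point x, -y, -z); pixel columns grow to the right and rows downward; lengths in m; the calibration is good to about 2 mm. A picture is of the moment at which its call begins. There is no depth.
- close_job(): hands the job in, once; it reports no verdict.
The state is a dict: "time_s": time; "q": joint angles; "qvel": joint speeds; "joint_efforts": joint torques, N m; "position": TCP position; "tool_rot": TCP orientation; "ft_force": force on the tool from outside, world axes, zero at the start; "wrist_torque": the same for the moment, N m; "grip_width": finger opening in m.
Only numpy, scipy, OpenCV 4.12 (cv2) and the standard library are available. Lean on these libraries where they do the work, as an engineer would, in place of code of your own. Each camera call takes 0.05 s, during which the arm holds its last target. There are 200 camera calls.

TASK

Take the hand roller from its rest and roll down the new facing strip on the shogi board, starting from the end that is already stuck and working to the free end with firm, steady pressure (about 12 N, never more than 25 N), without lifting the roller until every length lies fully home. Press the strip only with the roller, then hang the roller back in its rest and let go, leaving everything else where it is.

Things in the scene. Friction and masses are not known exactly. Their poses are not given: they have to be found in the camera images.
- board: Worn kaya shogi board, 364 (x) x 333 (y) mm, fixed. Origin: centre of its underside; x points away from the robot's side, z up. Unworn face 60 mm above the origin. A strip of new pale wood 50 mm wide lies in a shallow rebate along board y, centre line at board x = -90 mm. The board is worn to a smooth hollow there: home, the lengths follow it, 0 to 3 mm below the unworn face, by unknown amounts.
- strip_stuck (a point): Middle of the top of the part of the strip that is already stuck down: 36 mm along the strip (board y = +42 to +78 mm), 50 mm wide, rigid, level with the board's unworn face. Axes as the board's; the strip runs from here in the direction of board -y. After it come five lengths, each 24 mm along the strip, standing 2.5 to 4 mm proud on their glue.
- strip_free (a point): Free end of the strip, on its centre line at the outer edge of length 5 (board y = -78 mm), at the height of the unworn face. Axes as the board's. The board's plain face goes on beyond it.
- roller: Hand roller, loose, 0.36 to 0.54 kg, starts hanging in its rest. Origin: on the axle at the middle of the wheel; y is the axle, z points up to the handle, it rolls along x. Dark rubber wheel 40 mm in diameter, 44 mm wide, turning freely in a steel yoke 58 mm wide; above it a wooden palm grip, a block 30 mm (x) x 100 mm (y) x 38 mm (z), underside 30 mm and top 68 mm above the origin.
- grip (a point): Centre of the roller's wooden grip block, 49 mm above the axle. Axes as the roller's. Grasp here from above, across the 30 mm (fingers closing along the roller's x).
- rest: Walnut rest on the table, fixed, foot 90 (x) x 120 (y) mm. Origin: centre of its underside, z up. Two cheeks 16 mm thick, middles at y = +-43 mm, 62 mm high: the grip's ends lie on them between lips 10 mm higher and 38 mm apart in x. Cheeks' inner faces 70 mm apart. Roller home: axle 32 mm above this origin, its y along this y either way round. Lift it 25 mm to clear the lips.
- len1 (a joint): Height (m) of length 1 of the strip above the place where it lies home: 0 = fully home. Middle at board x = -90 mm, y = +30 mm (length 1 is next to the stuck end, 5 at the free end). Starts at 0.0025 to 0.004. The glue yields only above about 5.5 N of downward force and then gives slowly, about 2.5 mm/s for each further newton; it does not spring back.
- len2 (a joint): Height (m) of length 2 of the strip above the place where it lies home: 0 = fully home. Middle at board x = -90 mm, y = +6 mm (length 1 is next to the stuck end, 5 at the free end). Starts at 0.0025 to 0.004. The glue yields only above about 5.5 N of downward force and then gives slowly, about 2.5 mm/s for each further newton; it does not spring back.
- len3 (a joint): Height (m) of length 3 of the strip above the place where it lies home: 0 = fully home. Middle at board x = -90 mm, y = -18 mm (length 1 is next to the stuck end, 5 at the free end). Starts at 0.0025 to 0.004. The glue yields only above about 5.5 N of downward force and then gives slowly, about 2.5 mm/s for each further newton; it does not spring back.
- len4 (a joint): Height (m) of length 4 of the strip above the place where it lies home: 0 = fully home. Middle at board x = -90 mm, y = -42 mm (length 1 is next to the stuck end, 5 at the free end). Starts at 0.0025 to 0.004. The glue yields only above about 5.5 N of downward force and then gives slowly, about 2.5 mm/s for each further newton; it does not spring back.
- len5 (a joint): Height (m) of length 5 of the strip above the place where it lies home: 0 = fully home. Middle at board x = -90 mm, y = -66 mm (length 1 is next to the stuck end, 5 at the free end). Starts at 0.0025 to 0.004. The glue yields only above about 5.5 N of downward force and then gives slowly, about 2.5 mm/s for each further newton; it does not spring back.
- stand: Walnut captured-piece stand on the board's far side: 105 mm square top, 60 mm tall, three wooden pieces fixed on it. Origin: centre of its underside. A bystander.
- burner: Lidded iron incense burner on the board, 86 mm across, 87 mm tall with its brass knob. Origin: centre of its underside. A bystander.
- cup: White porcelain sake cup on the board, 54 mm across, 45 mm tall. Origin: centre of its underside. A bystander; its centre stands 105 to 135 mm behind the strip's centre line.
- piecebox: Lidded wooden box for the game pieces, 106 mm square, 56 mm tall, on the table on the other side of the board from the roller's rest. Origin: centre of its underside. A bystander.
- gluejar: Small white jar with a steel lid, 60 mm across, 75 mm tall, on the table. Origin: centre of its underside. A bystander.
- offcuts: Stack of three offcuts of the strip, 160 x 50 x 15 mm in all, on the table. Origin: centre of its underside. A bystander.
- brush: Flat glue brush with a dark wooden handle, 170 mm long, lying on the table. Origin: centre of its underside. A bystander.
There are look-alikes about, which are no part of the job. Leave any blue or turquoise look-alike of the roller alone.

How it is judged (in metres and radians):
On the way, in this order (a step that is already met when the one before it is completed fails the run):
1. the roller is lifted out of its rest (z of roller in the frame of rest above 0.06 m), for 0.1 s.
2. the first three lengths are rolled home while the last still stands proud (value of joint each of len1, len2, len3 below 0.001 m and value of joint len5 above 0.0015 m), for 0.1 s.
3. all five lengths are home (value of joint each of len1, len2, len3, len4, len5 below 0.001 m), for 0.1 s.
At the end, for the whole second after the job is handed in: All five lengths lie within 1 mm of home; the roller hangs at rest in its rest, upright (within 0.1 rad), its axle 28 to 37 mm above the rest's origin, within 7 mm of its middle and 0.15 rad of its direction (all of step 3 and z of roller in the frame of rest between 0.028 and 0.037 m and horizontal distance between roller and rest below 0.007 m and angle between roller's own z axis and vertical below 0.1 rad and angle between the y axis of roller and the y axis of rest, either way round below 0.15 rad and linear speed of roller below 0.01 m/s); the robot touches nothing.
It fails at once if the roller presses on the board or strip with more than 25 N (contact force between roller and board above 25 N).
It fails at once if the fingers or the arm press on the board or strip (contact force between any of the fingers, the arm and board above 2 N).
It fails at once if the free end is pressed home before the length next to the stuck end (value of joint len5 below 0.001 m and value of joint len1 above 0.0015 m).
It fails at once if the roller is lifted more than about 20 mm off the board between the first length lying home and all of them lying home (value of joint len1 below 0.001 m and value of joint any of len2, len3, len4, len5 above 0.0015 m and z of roller in the frame of board above 0.102 m).
It fails at once if a bystander is moved by more than 15 mm (distance of any of stand, burner, cup, piecebox, gluejar, offcuts, brush from where it was at the start of the episode above 0.015 m).
It also fails if it takes over 72 s, if anything falls off the work surface, if the arm or the gripper's body presses on something with over 40 N, if the wrist force passes 120 N, or if a joint passes its speed limit or range.

## Working session

There is one attempt and no reset: what is moved stays moved. The work goes in short steps, Python scripts to look and compute and a shell command to move; the robot and the scene stay as the last step left them, time stands still between calls to the robot, and variables do not carry over. Pictures are saved under pics/ and viewed, about 8 in all and at most 12, crops included, and the job is handed in when it is done.

```bash
mkdir -p pics; ls
cat > h.py <<'E'
from rig import *
import numpy as np, cv2
def shot(name,fn=None):
    im=get_image(name); 
    if fn: cv2.imwrite('pics/'+fn,cv2.cvtColor(im['frame'],cv2.COLOR_RGB2BGR))
    return im
def ray(im,u,v):
    f=200/np.tan(np.radians(im['fov_y'])/2)
    d=np.array([(u-im['cx'])/f,-(v-im['cy'])/f,-1.]); M=np.array(im['world_to_cam']); R=M[:3,:3]
    return -R.T@M[:3,3], R.T@d
def onz(im,u,v,z):
    o,d=ray(im,u,v); return o+d*(z-o[2])/d[2]
def pix(im,p):
    f=200/np.tan(np.radians(im['fov_y'])/2); M=np.array(im['world_to_cam'])
    c=M[:3,:3]@np.array(p)+M[:3,3]; return im['cx']+f*c[0]/-c[2], im['cy']-f*c[1]/-c[2]
E
python3 - <<'E'
from h import *
for n in('top','side','wrist'):
    im=shot(n,n+'0.png'); print(n,im['fov_y'],im['cx'],im['cy'],[k for k in im],np.round(ray(im,320,200),3).tolist())
print(observe())
E
```

```text
pics
top 49.09014719290783 323.4504941033103 197.6994851429437 ['frame', 'fov_y', 'cx', 'cy', 'world_to_cam'] [[0.422, 0.034, 1.265], [0.105, 0.014, -0.994]]
side 48.54373745020431 322.4253224094073 199.99142819429412 ['frame', 'fov_y', 'cx', 'cy', 'world_to_cam'] [[-0.135, -0.698, 0.79], [0.562, 0.59, -0.58]]
wrist 63.45511407555478 320.6985099084 199.86969308417534 ['frame', 'fov_y', 'cx', 'cy', 'world_to_cam'] [[0.158, 0.531, 0.374], [0.261, -0.121, -0.958]]
{'time_s': 0.15, 'q': array([ 5.34968794e+01,  2.18332402e+01,  7.43721331e+01, -1.56797217e-04,
        8.38583381e+01, -1.23357172e+01]), 'qvel': array([ 0.00590801, -0.07188585, -0.16031778,  0.08864231,  0.02746889,
       -0.13501209]), 'joint_efforts': array([ 2.44763010e-03, -4.48620450e+01, -2.31342494e+01, -1.62678934e-04,
        3.84037849e-03,  4.61460945e-05]), 'position': array([0.22504878, 0.50162351, 0.2448587 ]), 'tool_rot': array([[ 4.09403418e-01,  9.12353225e-01, -6.59289644e-04],
       [ 9.12352816e-01, -4.09403881e-01, -8.95451339e-04],
       [-1.08688366e-03, -2.34903924e-04, -9.99999382e-01]]), 'ft_force': array([-0.61177311, -0.14481261, -0.00986183]), 'wrist_torque': array([-0.00728225, -0.00806436, -0.05480568]), 'grip_width': 0.08551429316974235}
```

View pics/top0.png

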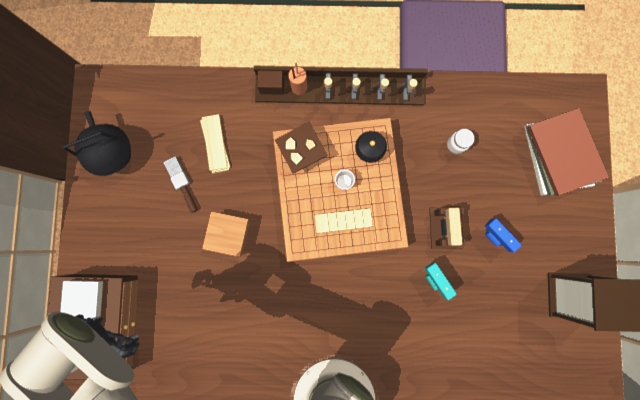

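View pics/side0.png

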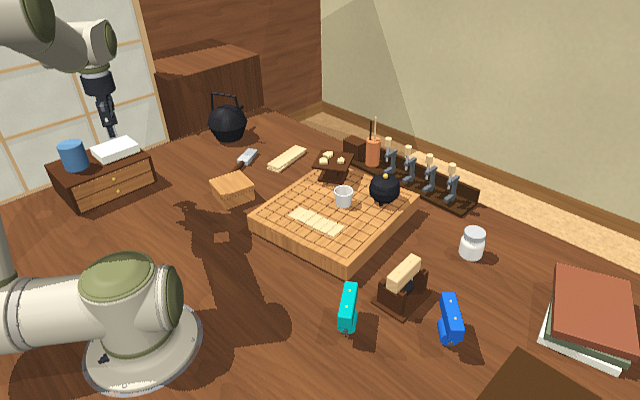

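Top view: the roller is the pale grip in the walnut rest at (452,227). Things that could be mistaken for it are the turquoise one (441,282), the blue one (503,235), and the pale-handled tools in the rack (330–410,85). The strip runs (316,223)–(371,217), with its stuck end at left (+y). I'll measure and check in a crop.

```bash
cat > m.py <<'E'
from h import *
im=shot('top'); fr=im['frame']; hsv=cv2.cvtColor(fr,cv2.COLOR_RGB2HSV)
def rect(mask,x0,y0,x1,y1,z,nm):
    m=np.zeros_like(mask); m[y0:y1,x0:x1]=mask[y0:y1,x0:x1]
    cs,_=cv2.findContours(m,cv2.RETR_EXTERNAL,cv2.CHAIN_APPROX_NONE); c=max(cs,key=cv2.contourArea)
    W=np.array([onz(im,u,v,z)[:2] for u,v in c[:,0]],np.float32)
    r=cv2.minAreaRect(W); print(nm,np.round(r[0],4),'size',np.round(r[1],4),'ang',round(r[2],2),'pixbox',cv2.boundingRect(c)); return r
pale=((hsv[...,0]>15)&(hsv[...,0]<32)&(hsv[...,1]<120)&(hsv[...,2]>200)).astype(np.uint8)
rect(pale,300,195,390,245,.062,'strip')
rect(pale,430,195,480,260,.081,'grip')
brd=((hsv[...,0]>5)&(hsv[...,0]<32)&(hsv[...,2]>130)&(hsv[...,1]<175)).astype(np.uint8)
brd=cv2.morphologyEx(brd,cv2.MORPH_CLOSE,np.ones((9,9)))
rect(brd,262,110,420,275,.06,'board')
for p in [(232,132),(213,206)]: print(hsv[p[0]-0,p[1]])
def up(a,k): return cv2.cvtColor(cv2.resize(a,None,fx=k,fy=k,interpolation=cv2.INTER_CUBIC),cv2.COLOR_RGB2BGR)
A=up(fr[185:265,260:520],3); 
s=shot('side')['frame'][200:350,230:490]
cv2.imwrite('pics/c1.png',np.vstack([A,up(s,3)[:340]]))
E
python3 m.py
```

```text
strip [ 0.4935 -0.0147] size [0.0523 0.1578] ang 7.83 pixbox (314, 208, 59, 25)
grip [ 0.4831 -0.315 ] size [0.0983 0.029 ] ang 3.89 pixbox (449, 208, 13, 37)
board [ 0.5767 -0.0061] size [0.4584 0.4444] ang 1.05 pixbox (262, 110, 158, 165)
[ 11 136 131]
[ 10 137 134]
```

View pics/c1.png

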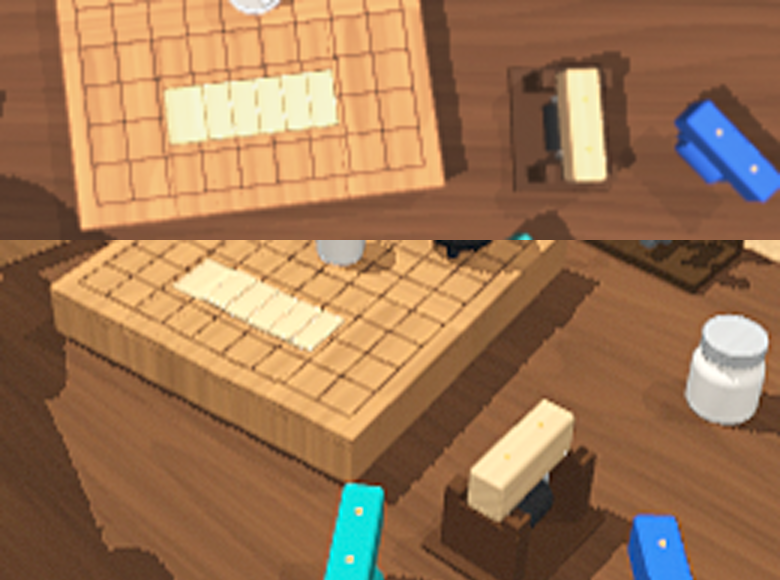

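Crop: the roller is the pale block in the walnut rest at top-view pixel (455,226); the others are painted blue and turquoise. The strip yaws about 7.8° and its stuck long end is at left. Next I go above the strip for a wrist look.

```bash
python3 -m crank '[0,0,0.0465,0.022,-0.043,0,100,0,0,0.0465,0.022,-0.043,0,100,0,0,0.0465,0.022,-0.043,0,100,0,0,0.0465,0.022,-0.043,0,100,0,0,0.0465,0.022,-0.043,0,100,0,0,0.0465,0.022,-0.043,0,100,0,0,0.0465,0.022,-0.043,0,100,0,0,0.0465,0.022,-0.043,0,100,0,0,0.0465,0.022,-0.043,0,60,0,0,0.0465,0.022,-0.043,0,60,0,0,0.0465,0.022,-0.043,0,60,0,0,0.0465,0.022,-0.043,0,60,0,0,0,0,0,0,60,0,0,0,0,0,0,60]'
cat > w.py <<'E'
from h import *
import sys
# usage: w.py z file : pale rect in wrist image
z=float(sys.argv[1]); im=shot('wrist',sys.argv[2]); hsv=cv2.cvtColor(im['frame'],cv2.COLOR_RGB2HSV)
pale=((hsv[...,0]>15)&(hsv[...,0]<34)&(hsv[...,1]<120)&(hsv[...,2]>190)).astype(np.uint8)
pale=cv2.morphologyEx(pale,cv2.MORPH_CLOSE,np.ones((7,7)))
cs,_=cv2.findContours(pale,cv2.RETR_EXTERNAL,cv2.CHAIN_APPROX_NONE)
for c in sorted(cs,key=cv2.contourArea)[-2:]:
    W=np.array([onz(im,u,v,z)[:2] for u,v in c[:,0]],np.float32); r=cv2.minAreaRect(W)
    print(np.round(r[0],4),np.round(r[1],4),round(r[2],2),cv2.boundingRect(c))
o=observe(); R=o['tool_rot']; print(np.round(o['position'],4),'toolx ang',round(np.degrees(np.arctan2(R[1,0],R[0,0])),2),'tilt',np.round(R[:2,2],4),'ft',np.round(o['ft_force'],2),o['grip_width'],o['time_s'])
E
python3 w.py 0.062 w1.png
```

```text
time_s: 1.65
position: [0.4891, -0.0148, 0.2449]
tool_rot: [[-0.134, 0.991, -0.001], [0.991, 0.134, 0.0], [0.001, -0.001, -1.0]]
ft_force: [-0.1, 0.1, 0.4]
grip_width: 0.0514
[0.6423 0.3012] [0.0874 0.053 ] 11.07 (553, 310, 48, 63)
[ 0.4943 -0.0155] [0.0502 0.1542] 7.69 (241, 160, 158, 50)
[ 0.4888 -0.0139  0.2451] toolx ang 97.77 tilt [-0.0007  0.0005] ft [0.82 1.16 0.45] 0.05122466219154295 1.7
```

View pics/w1.png

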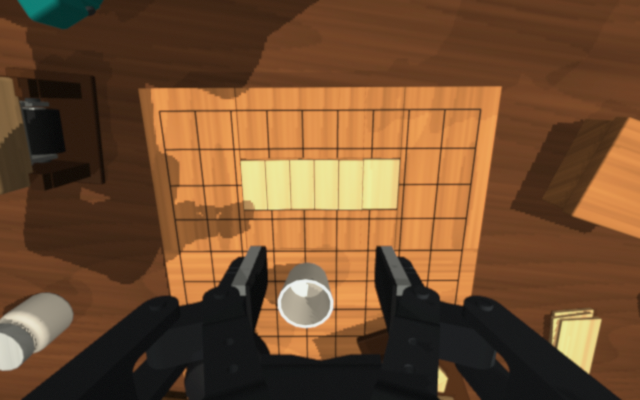

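Wrist view: the strip spans pixels (241–399,160–210), with its long stuck length at right. The fit gives centre (0.494,-0.0155) and yaw 7.7°, in agreement with the top view. Next I go above the rest.

```bash
python3 -m crank '[0,0,-0.011,-0.001,-0.049,0,60,0,0,-0.011,-0.001,-0.049,0,60,0,0,-0.011,-0.001,-0.049,0,60,0,0,-0.011,-0.001,-0.049,0,60,0,0,-0.011,-0.001,-0.049,0,60,0,0,-0.011,-0.002,-0.049,0,60,0,0,0,0,0,0,60,0,0,0,0,0,0,60]'
python3 w.py 0.100 w2.png
```

```text
time_s: 2.5
position: [0.4822, -0.3074, 0.2451]
tool_rot: [[-0.07, 0.998, -0.0], [0.998, 0.07, 0.001], [0.001, -0.0, -1.0]]
ft_force: [0.6, -0.2, -0.6]
grip_width: 0.0509
[ 0.4827 -0.3107] [0.0969 0.0267] 3.09 (302, 134, 30, 108)
[ 0.486  -0.0682] [0.0457 0.1025] 7.46 (527, 185, 113, 54)
[ 0.4824 -0.3066  0.2454] toolx ang 94.1 tilt [-0.0002  0.0006] ft [-1.2   0.52 -0.4 ] 0.05118173606797763 2.55
```

View pics/w2.png

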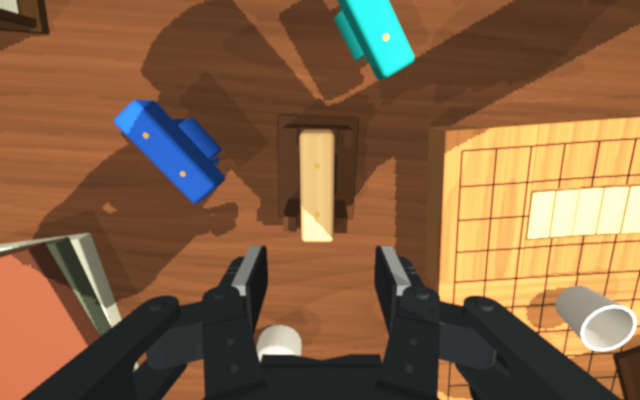

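The wooden roller sits centrally in its rest at (317,185), clear of the turquoise (380,30) and the blue (170,150). I'll descend and grasp.

```bash
python3 -m crank '[0,0,-0.01,0,-0.004,-0.040,60,0,0,0,0,0,-0.040,60,0,0,0,0,0,-0.040,60,0,0,0,0,0,-0.030,60,0,0,0,0,0,-0.018,60,0,0,0,0,0,0,60,0,0,0,0,0,0,60]' 20
python3 w.py 0.100 w3.png
```

```text
time_s: 3.25
position: [0.4828, -0.3111, 0.0784]
tool_rot: [[-0.062, 0.998, 0.001], [0.998, 0.062, -0.001], [-0.001, 0.001, -1.0]]
ft_force: [0.8, 0.1, 0.8]
grip_width: 0.0513
[ 0.4525 -0.2152] [0.01   0.0287] 66.53 (575, 213, 49, 68)
[ 0.4714 -0.3131] [0.0763 0.0265] 4.0 (279, 175, 75, 184)
[ 0.483  -0.3116  0.0789] toolx ang 93.53 tilt [ 0.0016 -0.0015] ft [0.16 0.18 0.59] 0.051258381008880256 3.3
```

```bash
python3 -m crank '[0,0,0,0,0,0,40,0,0,0,0,0,0,30,0,0,0,0,0,0,20,0,0,0,0,0,0,20,0,0,0,0,0,0,20]' 20; python3 -m crank '[0,0,0,0,0,0,10,0,0,0,0,0,0,10,0,0,0,0,0,0,10]' 100
python3 -m crank '[0,0,0,0,0,0.005,10,0,0,0,0,0,0.010,10,0,0,0,0,0,0.015,10,0,0,0,0,0,0.02,10,0,0,0,0,0,0.02,10,0,0,0,0,0,0.02,10,0,0,0,0,0,0,10,0,0,0,0,0,0,10,0,0,0,0,0,0,10]'
python3 - <<'E'
from h import *
im=shot('wrist','w4.png'); s=shot('side')
u,v=map(int,pix(s,[.483,-.311,.15])); f=s['frame'][max(0,v-90):v+110,max(0,u-120):u+120]
f=cv2.resize(f,None,fx=2,fy=2); g=np.zeros((400,800,3),np.uint8); w=f.shape[1]
cv2.imwrite('pics/c2.png',cv2.cvtColor(np.hstack([cv2.resize(im['frame'],None,fx=.6,fy=.6),f[:240,:400]]),cv2.COLOR_RGB2BGR))
print([np.round(observe()['ft_force'],2) for _ in range(2)],observe()['wrist_torque'])
E
```

```text
time_s: 3.8
position: [0.4826, -0.3121, 0.0787]
tool_rot: [[-0.06, 0.998, 0.002], [0.998, 0.06, -0.001], [-0.001, 0.002, -1.0]]
ft_force: [0.6, 2.7, 7.4]
grip_width: 0.0299
time_s: 4.1
position: [0.4827, -0.3122, 0.0789]
tool_rot: [[-0.06, 0.998, 0.002], [0.998, 0.06, -0.001], [-0.001, 0.002, -1.0]]
ft_force: [0.5, 2.5, 8.0]
grip_width: 0.0286
time_s: 5.0
position: [0.4817, -0.3118, 0.1661]
tool_rot: [[-0.06, 0.998, -0.002], [0.998, 0.06, 0.002], [0.002, -0.002, -1.0]]
ft_force: [0.1, 0.5, -3.7]
grip_width: 0.0295
[array([ 0.2 , -0.44, -4.17]), array([ 0.2 , -0.44, -4.17])] [-0.04664848 -0.01700691 -0.00574637]
```

View pics/c2.png

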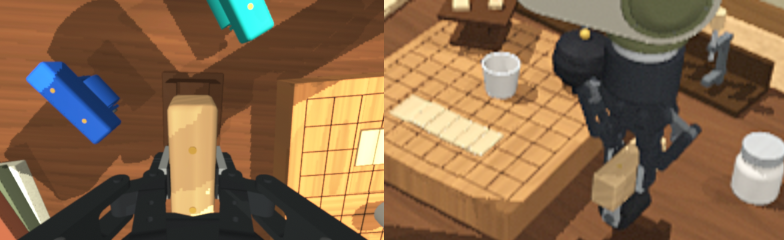

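Roller held (width 29.5 mm, hanging weight about 4 N). It is upright and clear of the rest. Next I carry it above the stuck part.

```bash
python3 -m crank '[0,0,0.0092,0.0006,0.0442,0,10,0,0,0.0092,0.0006,0.0442,0,10,0,0,0.0092,0.0006,0.0442,0,10,0,0,0.0092,0.0006,0.0442,0,10,0,0,0.0092,0.0006,0.0442,0,10,0,0,0.0092,0.0006,0.0442,0,10,0,0,0.0092,0.0005,0.0442,0,10,0,0,0.0092,0.0005,0.0442,0,10,0,0,0,0,0,-0.015,10,0,0,0,0,0,-0.012,10,0,0,0,0,0,0,10,0,0,0,0,0,0,10,0,0,0,0,0,0,10]'
python3 - <<'E'
from h import *
im=shot('wrist','w5.png'); s=shot('side'); 
u,v=map(int,pix(s,[.487,.042,.08])); f=s['frame'][v-60:v+60,u-90:u+90]
f=cv2.resize(f,None,fx=2,fy=2)
cv2.imwrite('pics/c3.png',cv2.cvtColor(np.hstack([cv2.resize(im['frame'],None,fx=.6,fy=.6),f[:240]]),cv2.COLOR_RGB2BGR))
o=observe();print(o['position'],o['tool_rot'],o['ft_force'],o['wrist_torque'])
E
```

```text
time_s: 6.4
position: [0.4871, 0.0411, 0.1408]
tool_rot: [[-0.133, 0.991, 0.001], [0.991, 0.133, -0.0], [-0.0, 0.001, -1.0]]
ft_force: [-0.3, -0.0, -4.5]
grip_width: 0.0287
[0.48701798 0.04107034 0.14080791] [[-1.32854352e-01  9.91135149e-01  9.15739690e-04]
 [ 9.91135536e-01  1.32854537e-01 -1.43905807e-04]
 [-2.64290276e-04  8.88503636e-04 -9.99999570e-01]] [ 0.13078471 -0.50503741 -4.30876686] [0.00581692 0.03753994 0.01079211]
```

View pics/c3.png

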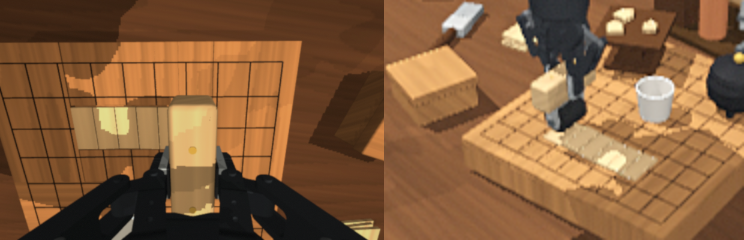

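Wrist view: the grip is at (192,155 in the crop), over the stuck end, and the five lengths lie to its left. The alignment fits. I'll check the grip's lateral offset, then descend gently.

```bash
python3 - <<'E'
from h import *
im=get_image('wrist'); o=observe()
for uv in [(320,162),(285,172),(356,172)]:
    p=onz(im,*uv,.1618); print(np.round(o['tool_rot'].T@(p-o['position']),4))
E
python3 -m crank '[0,0,0,0,0,-0.006,10,0,0,0,0,0,-0.005,10,0,0,0,0,0,-0.001,10,0,0,0,0,0,0,10,0,0,0,0,0,0,10]'
```

```text
[-0.0007 -0.0541 -0.0211]
[-0.0126 -0.0506 -0.0211]
[ 0.0116 -0.0506 -0.0211]
time_s: 7.05
position: [0.4868, 0.0414, 0.1284]
tool_rot: [[-0.133, 0.991, 0.0], [0.991, 0.133, -0.0], [-0.0, 0.0, -1.0]]
ft_force: [-0.1, -0.5, -4.5]
grip_width: 0.029
```

```bash
python3 -m crank '[0,0,0,0,0,-0.001,10,0,0,0,0,0,0,10]'; python3 -m crank '[0,0,0,0,0,-0.001,10,0,0,0,0,0,0,10]'; python3 -m crank '[0,0,0,0,0,-0.0005,10,0,0,0,0,0,0,10]'
```

```text
time_s: 7.25
position: [0.4868, 0.0414, 0.1273]
tool_rot: [[-0.133, 0.991, 0.0], [0.991, 0.133, -0.0], [-0.0, 0.0, -1.0]]
ft_force: [-0.8, -0.4, -4.4]
grip_width: 0.0288
time_s: 7.45
position: [0.4869, 0.0413, 0.1269]
tool_rot: [[-0.134, 0.991, 0.001], [0.991, 0.134, -0.0], [-0.0, 0.001, -1.0]]
ft_force: [-2.0, 0.8, 3.0]
grip_width: 0.0289
time_s: 7.65
position: [0.487, 0.0413, 0.1268]
tool_rot: [[-0.134, 0.991, 0.001], [0.991, 0.134, -0.0], [-0.001, 0.001, -1.0]]
ft_force: [-4.0, -0.4, 7.8]
grip_width: 0.0288
```

```bash
python3 -m crank '[0,0,0,0.00013,-0.001,0,10,0,0,0,0.00013,-0.001,0,10,0,0,0,0.00013,-0.001,0,10,0,0,0,0.00013,-0.001,0,10,0,0,0,0.00013,-0.001,0,10,0,0,0,0.00013,-0.001,0,10]'; python3 -m crank '[0,0,0,0.00013,-0.001,0,10,0,0,0,0.00013,-0.001,0,10,0,0,0,0.00013,-0.001,0,10,0,0,0,0.00013,-0.001,0,10]'
```

```text
time_s: 8.25
position: [0.4877, 0.036, 0.1268]
tool_rot: [[-0.133, 0.991, 0.001], [0.991, 0.133, 0.001], [0.001, 0.001, -1.0]]
ft_force: [-3.0, 4.2, 8.3]
grip_width: 0.0285
time_s: 8.65
position: [0.4883, 0.0318, 0.1268]
tool_rot: [[-0.133, 0.991, 0.002], [0.991, 0.133, 0.001], [0.0, 0.002, -1.0]]
ft_force: [-3.1, 2.0, 8.8]
grip_width: 0.0293
```

```bash
python3 -m crank '[0,0,0,0.00013,-0.001,0,10,0,0,0,0.00013,-0.001,0,10,0,0,0,0.00013,-0.001,0,10,0,0,0,0.00013,-0.001,0,10,0,0,0,0.00013,-0.001,0,10,0,0,0,0.00013,-0.001,0,10]'; python3 -m crank '[0,0,0,0.00013,-0.001,0,10,0,0,0,0.00013,-0.001,0,10,0,0,0,0.00013,-0.001,0,10,0,0,0,0.00013,-0.001,0,10]'
```

```text
time_s: 9.25
position: [0.4892, 0.0253, 0.1267]
tool_rot: [[-0.134, 0.991, 0.002], [0.991, 0.134, -0.0], [-0.001, 0.002, -1.0]]
ft_force: [-2.3, -0.7, 6.7]
grip_width: 0.0285
time_s: 9.65
position: [0.4897, 0.0212, 0.1266]
tool_rot: [[-0.134, 0.991, 0.002], [0.991, 0.134, -0.001], [-0.001, 0.001, -1.0]]
ft_force: [-0.9, -1.1, 6.1]
grip_width: 0.0287
```

```bash
python3 -m crank '[0,0,0,0.00013,-0.001,-0.0002,10,0,0,0,0.00013,-0.001,0,10,0,0,0,0.00013,-0.001,0,10,0,0,0,0.00013,-0.001,0,10,0,0,0,0.00013,-0.001,0,10,0,0,0,0.00013,-0.001,0,10]'
```

```text
time_s: 10.25
position: [0.4905, 0.0152, 0.1263]
tool_rot: [[-0.133, 0.991, 0.002], [0.991, 0.133, -0.0], [-0.001, 0.002, -1.0]]
ft_force: [-1.9, -0.6, 4.6]
grip_width: 0.0288
```

```bash
python3 -m crank '[0,0,0,0.00013,-0.001,0,10,0,0,0,0.00013,-0.001,0,10,0,0,0,0.00013,-0.001,0,10,0,0,0,0.00013,-0.001,0,10,0,0,0,0.00013,-0.001,0,10]'
```

```text
time_s: 10.75
position: [0.4911, 0.0108, 0.1262]
tool_rot: [[-0.133, 0.991, 0.001], [0.991, 0.133, 0.001], [0.001, 0.001, -1.0]]
ft_force: [-1.2, 3.5, 6.0]
grip_width: 0.0284
```

```bash
python3 -m crank '[0,0,0,0.00013,-0.001,-0.0003,10,0,0,0,0,0,0,10,0,0,0,0,0,0,10]'
```

```text
time_s: 11.05
position: [0.4913, 0.0097, 0.1261]
tool_rot: [[-0.133, 0.991, 0.002], [0.991, 0.133, 0.0], [0.0, 0.002, -1.0]]
ft_force: [-2.5, 3.0, 9.1]
grip_width: 0.0288
```

```bash
python3 -m crank '[0,0,0,0.0001,-0.001,0,10,0,0,0,0.0001,-0.001,0,10,0,0,0,0.0001,-0.001,0,10,0,0,0,0.0001,-0.001,0,10,0,0,0,0.0001,-0.001,0,10]'
```

```text
time_s: 11.55
position: [0.4919, 0.0044, 0.126]
tool_rot: [[-0.133, 0.991, 0.002], [0.991, 0.133, -0.0], [-0.0, 0.002, -1.0]]
ft_force: [-0.2, 1.3, 4.7]
grip_width: 0.0291
```

```bash
python3 -m crank '[0,0,0,0.0001,-0.001,-0.0004,10,0,0,0,0.0001,-0.001,0,10,0,0,0,0.0001,-0.001,-0.0001,10,0,0,0,0.0001,-0.001,0,10]'
```

```text
time_s: 11.95
position: [0.4925, 0.0001, 0.1257]
tool_rot: [[-0.133, 0.991, 0.003], [0.991, 0.133, -0.001], [-0.001, 0.002, -1.0]]
ft_force: [-1.0, -1.1, 7.9]
grip_width: 0.0291
```

```bash
python3 -m crank '[0,0,0,0.0001,-0.001,-0.0001,10,0,0,0,0.00013,-0.001,0,10,0,0,0,0.00013,-0.001,-0.0001,10,0,0,0,0.00013,-0.001,0,10,0,0,0,0.00013,-0.001,0,10]'
```

```text
time_s: 12.45
position: [0.4932, -0.0049, 0.1255]
tool_rot: [[-0.133, 0.991, 0.003], [0.991, 0.133, -0.001], [-0.001, 0.003, -1.0]]
ft_force: [-1.2, -0.4, 6.4]
grip_width: 0.029
```

```bash
python3 -m crank '[0,0,0,0.0001,-0.001,-0.0003,10,0,0,0,0.00013,-0.001,0,10,0,0,0,0.00013,-0.001,-0.0001,10,0,0,0,0.00013,-0.001,0,10,0,0,0,0.00013,-0.001,0,10]'
```

```text
time_s: 12.95
position: [0.4939, -0.0099, 0.1252]
tool_rot: [[-0.133, 0.991, 0.003], [0.991, 0.133, -0.001], [-0.001, 0.003, -1.0]]
ft_force: [-1.4, -0.3, 8.6]
grip_width: 0.0286
```

```bash
python3 -m crank '[0,0,0,0.0001,-0.001,-0.0001,10,0,0,0,0.00013,-0.001,0,10,0,0,0,0.00013,-0.001,-0.0001,10,0,0,0,0.00013,-0.001,0,10,0,0,0,0.00013,-0.001,0,10]'
```

```text
time_s: 13.45
position: [0.4945, -0.0143, 0.1251]
tool_rot: [[-0.133, 0.991, 0.003], [0.991, 0.133, 0.0], [0.0, 0.003, -1.0]]
ft_force: [-0.4, 3.3, 8.5]
grip_width: 0.0287
```

```bash
python3 -m crank '[0,0,0,0.0001,-0.001,0,10,0,0,0,0.0001,-0.001,0,10,0,0,0,0.0001,-0.001,-0.0001,10,0,0,0,0.0001,-0.001,0,10,0,0,0,0.0001,-0.001,0,10]'
```

```text
time_s: 13.95
position: [0.4951, -0.0197, 0.1248]
tool_rot: [[-0.133, 0.991, 0.003], [0.991, 0.133, -0.0], [-0.001, 0.003, -1.0]]
ft_force: [0.7, 0.3, 6.9]
grip_width: 0.0287
```

```bash
python3 -m crank '[0,0,0,0.0001,-0.001,-0.0002,10,0,0,0,0.00013,-0.001,0,10,0,0,0,0.00013,-0.001,0,10,0,0,0,0.00013,-0.001,0,10,0,0,0,0.00013,-0.001,0,10]'
```

```text
time_s: 14.45
position: [0.4958, -0.0249, 0.1247]
tool_rot: [[-0.133, 0.991, 0.003], [0.991, 0.133, -0.001], [-0.001, 0.003, -1.0]]
ft_force: [-0.3, 0.2, 5.6]
grip_width: 0.0287
```

```bash
python3 -m crank '[0,0,0,0.0001,-0.001,-0.0003,10,0,0,0,0.00013,-0.001,0,10,0,0,0,0.00013,-0.001,-0.0001,10,0,0,0,0.00013,-0.001,0,10,0,0,0,0.00013,-0.001,0,10]'
```

```text
time_s: 14.95
position: [0.4966, -0.03, 0.1245]
tool_rot: [[-0.133, 0.991, 0.004], [0.991, 0.133, -0.001], [-0.001, 0.004, -1.0]]
ft_force: [0.2, 0.2, 8.7]
grip_width: 0.0287
```

```bash
python3 -m crank '[0,0,0,0.0001,-0.001,-0.0001,10,0,0,0,0.00013,-0.001,0,10,0,0,0,0.00013,-0.001,0,10,0,0,0,0.00013,-0.001,0,10,0,0,0,0.00013,-0.001,0,10]'
```

```text
time_s: 15.45
position: [0.4972, -0.0349, 0.1244]
tool_rot: [[-0.133, 0.991, 0.004], [0.991, 0.133, -0.001], [-0.001, 0.004, -1.0]]
ft_force: [0.0, 3.4, 10.0]
grip_width: 0.0289
```

```bash
python3 -m crank '[0,0,0,0.0001,-0.001,0.0001,10,0,0,0,0.0001,-0.001,0,10,0,0,0,0.0001,-0.001,0,10,0,0,0,0.0001,-0.001,0,10]'
```

```text
time_s: 15.85
position: [0.4976, -0.0383, 0.1244]
tool_rot: [[-0.133, 0.991, 0.004], [0.991, 0.133, 0.0], [-0.0, 0.004, -1.0]]
ft_force: [1.3, 3.3, 8.2]
grip_width: 0.0289
```

```bash
python3 -m crank '[0,0,0,0.0001,-0.001,0,10,0,0,0,0.0001,-0.001,0,10,0,0,0,0.00013,-0.001,0,10,0,0,0,0.00013,-0.001,0,10]'
```

```text
time_s: 16.25
position: [0.4982, -0.0427, 0.1243]
tool_rot: [[-0.133, 0.991, 0.004], [0.991, 0.133, -0.0], [-0.001, 0.004, -1.0]]
ft_force: [0.8, 0.6, 6.0]
grip_width: 0.029
```

```bash
python3 -m crank '[0,0,0,0.0001,-0.001,-0.0002,10,0,0,0,0.0001,-0.001,0,10,0,0,0,0.00013,-0.001,0,10,0,0,0,0.00013,-0.001,0,10]'
```

```text
time_s: 16.65
position: [0.4987, -0.0469, 0.1243]
tool_rot: [[-0.133, 0.991, 0.004], [0.991, 0.133, -0.001], [-0.001, 0.004, -1.0]]
ft_force: [0.7, 0.8, 7.1]
grip_width: 0.0292
```

```bash
python3 -m crank '[0,0,0,0.0001,-0.001,0,10,0,0,0,0.0001,-0.001,0,10,0,0,0,0.00013,-0.001,0,10,0,0,0,0.00013,-0.001,0,10]'
```

```text
time_s: 17.05
position: [0.4992, -0.0509, 0.1244]
tool_rot: [[-0.133, 0.991, 0.005], [0.991, 0.133, -0.001], [-0.002, 0.004, -1.0]]
ft_force: [0.6, 1.0, 9.5]
grip_width: 0.0282
```

```bash
python3 -m crank '[0,0,0,0.0001,-0.001,0.0001,10,0,0,0,0.0001,-0.001,0.0001,10,0,0,0,0.00013,-0.001,0,10,0,0,0,0.00013,-0.001,0,10]'
```

```text
time_s: 17.45
position: [0.4998, -0.0549, 0.1245]
tool_rot: [[-0.133, 0.991, 0.005], [0.991, 0.133, -0.001], [-0.002, 0.005, -1.0]]
ft_force: [1.5, 0.8, 7.7]
grip_width: 0.0291
```

```bash
python3 -m crank '[0,0,0,0.0001,-0.001,0.0001,10,0,0,0,0.0001,-0.001,0,10,0,0,0,0.00013,-0.001,0.0001,10,0,0,0,0.00013,-0.001,0,10]'
```

```text
time_s: 17.85
position: [0.5002, -0.0588, 0.1247]
tool_rot: [[-0.133, 0.991, 0.005], [0.991, 0.133, -0.001], [-0.001, 0.005, -1.0]]
ft_force: [1.2, 2.9, 8.5]
grip_width: 0.0287
```

```bash
python3 -m crank '[0,0,0,0.00013,-0.001,0.0001,10,0,0,0,0.00013,-0.001,0,10,0,0,0,0.00013,-0.001,0.0001,10,0,0,0,0.00013,-0.001,0,10]'
```

```text
time_s: 18.25
position: [0.5006, -0.0623, 0.1248]
tool_rot: [[-0.133, 0.991, 0.004], [0.991, 0.133, 0.0], [-0.0, 0.004, -1.0]]
ft_force: [1.9, 3.3, 7.6]
grip_width: 0.0287
```

```bash
python3 -m crank '[0,0,0,0.00013,-0.001,0.0001,10,0,0,0,0.00013,-0.001,0,10,0,0,0,0.00013,-0.001,0.0001,10,0,0,0,0.00013,-0.001,0,10]'
```

```text
time_s: 18.65
position: [0.5013, -0.0668, 0.125]
tool_rot: [[-0.133, 0.991, 0.005], [0.991, 0.133, -0.001], [-0.001, 0.004, -1.0]]
ft_force: [2.7, 1.5, 5.4]
grip_width: 0.0289
```

```bash
python3 -m crank '[0,0,0,0.00013,-0.001,-0.0002,10,0,0,0,0.00013,-0.001,0,10,0,0,0,0.00013,-0.001,0.0001,10,0,0,0,0.00013,-0.001,0,10]'
```

```text
time_s: 19.05
position: [0.5018, -0.0709, 0.1251]
tool_rot: [[-0.133, 0.991, 0.005], [0.991, 0.133, -0.001], [-0.002, 0.005, -1.0]]
ft_force: [2.3, 1.5, 8.8]
grip_width: 0.0288
```

```bash
python3 -m crank '[0,0,0,0.00013,-0.001,0.0001,10,0,0,0,0.00013,-0.001,0,10,0,0,0,0.00013,-0.001,0.0001,10,0,0,0,0.00013,-0.001,0,10]'
```

```text
time_s: 19.45
position: [0.5024, -0.0749, 0.1253]
tool_rot: [[-0.133, 0.991, 0.005], [0.991, 0.133, -0.001], [-0.002, 0.005, -1.0]]
ft_force: [1.7, 1.5, 7.6]
grip_width: 0.029
```

```bash
python3 -m crank '[0,0,0,0.00013,-0.001,0.0001,10,0,0,0,0.00013,-0.001,0,10,0,0,0,0.00013,-0.001,0.0001,10,0,0,0,0.00013,-0.001,0,10]'
```

```text
time_s: 19.85
position: [0.5029, -0.0789, 0.1255]
tool_rot: [[-0.133, 0.991, 0.005], [0.991, 0.133, -0.001], [-0.002, 0.005, -1.0]]
ft_force: [2.2, 1.5, 8.0]
grip_width: 0.0293
```

```bash
python3 -m crank '[0,0,0,0.00013,-0.001,0.0001,10,0,0,0,0.00013,-0.001,0,10,0,0,0,0.00013,-0.001,0.0001,10,0,0,0,0.00013,-0.001,0,10]'
```

```text
time_s: 20.25
position: [0.5035, -0.0829, 0.1257]
tool_rot: [[-0.133, 0.991, 0.005], [0.991, 0.133, -0.001], [-0.002, 0.005, -1.0]]
ft_force: [2.0, 0.8, 8.9]
grip_width: 0.0287
```

```bash
python3 -m crank '[0,0,0,0,0,0,10,0,0,0,0,0,0,10,0,0,0,0.00013,-0.001,0.0001,10,0,0,0,0.00013,-0.001,0,10,0,0,0,0.00013,-0.001,0,10,0,0,0,0,0,0,10,0,0,0,0,0,0,10]'
python3 - <<'E'
from h import *
im=shot('wrist'); s=shot('side')
u,v=map(int,pix(s,[.495,-.01,.06])); f=s['frame'][v-40:v+60,u-75:u+75]
f=cv2.resize(f,None,fx=3,fy=3,interpolation=cv2.INTER_CUBIC); w=cv2.resize(im['frame'][100:300,280:480],(300,300))
cv2.imwrite('pics/c4.png',cv2.cvtColor(np.hstack([w,f]),cv2.COLOR_RGB2BGR))
E
```

```text
time_s: 20.95
position: [0.5039, -0.0861, 0.1258]
tool_rot: [[-0.133, 0.991, 0.005], [0.991, 0.133, -0.001], [-0.002, 0.005, -1.0]]
ft_force: [1.4, 1.3, 7.4]
grip_width: 0.029
```

View pics/c4.png

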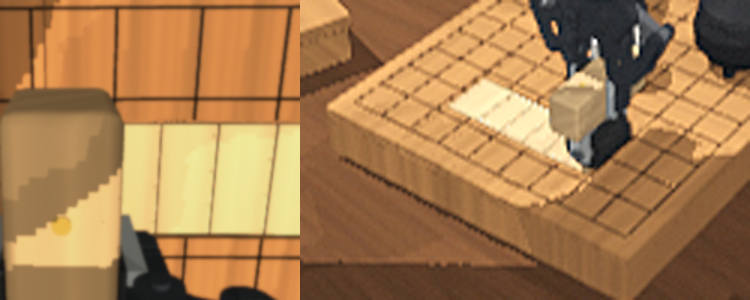

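The strip (left crop 120–300,125–235; side crop 450–600,85–165) looks flush and even. The height trace was a smooth hollow (0 to −2.5 mm to −1 mm) and rigid under about 12 N. Now I lift and carry the roller back above the rest.

```bash
python3 -m crank '[0,0,0,0,0,0.005,10,0,0,0,0,0,0.02,10,0,0,0,0,0,0.02,10,0,0,-0.0147,-0.0042,-0.0452,0,10,0,0,-0.0147,-0.0042,-0.0452,0,10,0,0,-0.0147,-0.0042,-0.0452,0,10,0,0,-0.0147,-0.0042,-0.0452,0,10,0,0,-0.0147,-0.0044,-0.0453,0,10,0,0,0,0,0,0,10,0,0,0,0,0,0,10,0,0,0,0,0,0,10]'
python3 - <<'E'
from h import *
im=shot('wrist','w7.png'); o=observe(); print(o['position'],np.degrees(np.arctan2(o['tool_rot'][1,0],o['tool_rot'][0,0])),o['tool_rot'][:,2],o['ft_force'])
a=cv2.imread('pics/w4.png')[100:300,220:420]; b=cv2.imread('pics/w7.png')[100:300,220:420]
# compare grip position before/after
cv2.imwrite('pics/c5.png',cv2.resize(np.hstack([a,b]),None,fx=1.9,fy=1.9))
t=shot('top')['frame'][150:290,380:540]
E
```

```text
time_s: 22.15
position: [0.4809, -0.3108, 0.1691]
tool_rot: [[-0.061, 0.998, -0.001], [0.998, 0.061, 0.001], [0.001, -0.001, -1.0]]
ft_force: [0.5, 0.8, -4.0]
grip_width: 0.0284
[ 0.48105209 -0.31057579  0.16928923] 93.52131816249641 [-7.34969672e-04  9.22400981e-04 -9.99999304e-01] [ 0.44519725  0.25007993 -4.09996222]
```

View pics/c5.png

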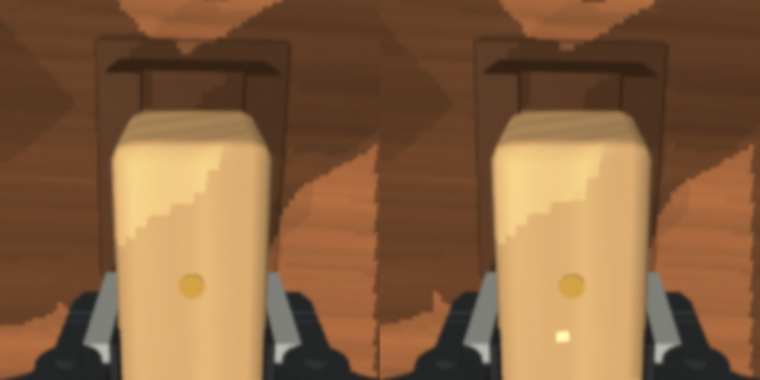

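No slip: the grip sits identically in the hand before and after (front edge at 150 in both crops). Next I lower it into the rest.

```bash
python3 -m crank '[0,0,0,0.0017,-0.0016,-0.02,10,0,0,0,0,0,-0.02,10,0,0,0,0,0,-0.015,10,0,0,0,0,0,-0.013,10,0,0,0,0,0,-0.008,10,0,0,0,0,0,-0.006,10,0,0,0,0,0,-0.004,10,0,0,0,0,0,0,10,0,0,0,0,0,0,10]'
```

```text
time_s: 23.15
position: [0.4829, -0.3134, 0.0839]
tool_rot: [[-0.06, 0.998, 0.0], [0.998, 0.06, -0.001], [-0.001, 0.0, -1.0]]
ft_force: [-0.7, 1.0, -4.4]
grip_width: 0.0289
```

```bash
python3 -m crank '[0,0,0,0,0.001,-0.003,10,0,0,0,0,0,-0.001,10,0,0,0,0,0,0,10,0,0,0,0,0,0,10]'; python3 -m crank '[0,0,0,0,0,-0.001,10,0,0,0,0,0,0,10,0,0,0,0,0,0,10]'
```

```text
time_s: 23.55
position: [0.4828, -0.3123, 0.0796]
tool_rot: [[-0.06, 0.998, 0.0], [0.998, 0.06, -0.0], [-0.0, 0.0, -1.0]]
ft_force: [-0.9, 0.9, -3.6]
grip_width: 0.0288
time_s: 23.85
position: [0.4828, -0.3125, 0.0789]
tool_rot: [[-0.06, 0.998, 0.0], [0.998, 0.06, -0.0], [-0.0, 0.0, -1.0]]
ft_force: [-1.2, 1.4, 2.2]
grip_width: 0.0289
```

Seated: the contact height matches the original and its weight is off the hand. I'll release to 60 % and raise.

```bash
python3 -m crank '[0,0,0,0,0,0,40,0,0,0,0,0,0,55,0,0,0,0,0,0,60,0,0,0,0,0,0,60,0,0,0,0,0,0,60]' 20; python3 -m crank '[0,0,0,0,0,0.005,60,0,0,0,0,0,0.02,60,0,0,0,0,0,0.04,60,0,0,0,0,0,0.04,60,0,0,0,0,0,0.04,60,0,0,0,0,0,0.02,60,0,0,0,0,0,0,60,0,0,0,0,0,0,60]'
python3 w.py 0.100 w8.png
python3 - <<'E'
import cv2,numpy as np
from h import *
s=shot('side')['frame'][190:340,280:500]; w=cv2.imread('pics/w8.png')
cv2.imwrite('pics/c6.png',np.hstack([cv2.resize(w,None,fx=.6,fy=.6),cv2.cvtColor(cv2.resize(s,(352,240)),cv2.COLOR_RGB2BGR)]))
E
```

```text
time_s: 24.35
position: [0.4828, -0.3124, 0.0785]
tool_rot: [[-0.06, 0.998, 0.0], [0.998, 0.06, -0.0], [-0.0, 0.0, -1.0]]
ft_force: [0.4, -0.7, 0.1]
grip_width: 0.0511
time_s: 25.15
position: [0.4826, -0.3121, 0.2433]
tool_rot: [[-0.06, 0.998, -0.0], [0.998, 0.06, 0.0], [0.0, -0.0, -1.0]]
ft_force: [-0.1, 0.2, -0.1]
grip_width: 0.0513
[ 0.4829 -0.3142] [0.096  0.0259] 4.67 (305, 135, 30, 107)
[ 0.4855 -0.0737] [0.0451 0.0969] 7.77 (532, 182, 108, 55)
[ 0.4824 -0.312   0.2425] toolx ang 93.45 tilt [-0.0014  0.0014] ft [ 0.1  -0.03 -0.7 ] 0.05091625365864971 25.2
```

View pics/c6.png

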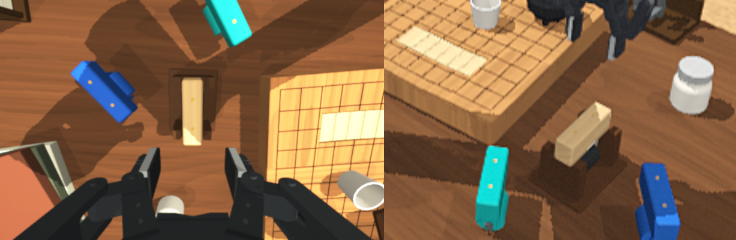

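```bash
python3 -c "
from rig import *
print(close_job())"
```

```text
the job is handed in; nothing more can be done
None
```

I rolled the strip down from the stuck end to the free end in one pass without lifting. The roller is back in its rest, and I handed the job in at about 25 s of the 72 s allowed. No verdict was reported.

- **Pressure:** The readings I took every 4–6 mm gave about 9–14.5 N on the strip. The force between those readings was not logged.
- **Strip:** The roller followed a smooth hollow, from level with the unworn face to about 2.5 mm below it, then back to about 1 mm below. A firmer push I tried just past the middle of length 1 met rigid resistance. The last close picture, taken before I lifted, showed the strip even.
- **Roller:** It did not slip in the grip. It went back at the same tool position it was taken from, and the final picture shows it upright in its rest. The gripper was open and about 165 mm above it, with a near-zero force reading. Neither picture shows a bystander out of place.

**Not confirmed:**
- The cameras cannot resolve 1 mm in height, so "fully home" rests on the force and height record.
- The last picture put the roller's grip about 3.5 mm (and 1.6°) from where I measured it before lifting. The tool readings at grasp and release agree to 0.3 mm, so I put this down mostly to shading in the picture. It is within the 7 mm and 0.15 rad allowed.

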